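Stand the candlestick to dry and set the timer's thumbwheels

TASK

The freshly finished wooden candlestick lies on the cork drying mat: gently tip it up on its square foot and leave it standing upright, its foot wholly on the mat. Set its drying time on the grey timer under the lamp by turning the three thumbwheels to 5, 1, 3 (left, middle, right as seen from the robot; each wheel's tab points at its digit, counted 0 to 6 along the marks beside the wheel, 0 being the mark lowest and nearest the robot). Leave the carved bird, the flat tin and the jar where they stand.

Things in the scene. Friction and masses are not known exactly. Their poses are not given: they have to be found in the camera images.
- timer: fixed grey timer with three black thumbwheels on one level axle and a dark lamp over it. Frame: x away from the robot, y to its left, z up from the table; yaw varies. Case spans x -70 to +80 mm, y +-100 mm; 50 mm high in front and under the wheels, 105 mm high behind x = 30 mm
- timer_axle (a point): middle of the axle, at x = -20, y = 0, z = 85 mm in the timer's frame; the axle runs along the timer's y. Wheels at y = +52 (left), 0 (middle), -52 mm (right), each 24 mm wide, radius 38 mm, separated by fixed aluminium discs of radius 34 mm with dark marks every 12 degrees for digits 0 to 6 (full-width marks at 0, 3, 6, short ones between)
- timer_lamp (a point): centre of the lamp shade's mouth, at x = 60, y = 0, z = 250 mm in the timer's frame. The shade is fixed, radius 70 mm at the mouth, 120 mm high; it hangs over the far side of the wheels, so a tool must come in leaning back towards the robot. Its arm, 14 mm thick, rises from the case at x = 60, y = 60 mm, bending out to x = 100 mm
- wheel_left (a joint): angle of the left thumbwheel: 0 rad = digit 0 (tab at the lowest mark, nearest the robot), 0.2094 rad (12 degrees) per digit, 1.2566 = digit 6 (tab about straight up); end stops just beyond 0 and 6, no clicks, stays by friction (0.07 N m, about 1.2 N at the tab)
- wheel_left_tab (a point): middle of the outer end of the left wheel's one tab, which stands straight out from the rim to 64 mm from the axle (26 mm tall), 12 mm wide along the axle and 8 mm thick; at digit k it leans (71 - 12 k) degrees from vertical towards the robot
- wheel_middle (a joint): angle of the middle thumbwheel: 0 rad = digit 0 (tab at the lowest mark, nearest the robot), 0.2094 rad (12 degrees) per digit, 1.2566 = digit 6 (tab about straight up); end stops just beyond 0 and 6, no clicks, stays by friction (0.07 N m, about 1.2 N at the tab)
- wheel_middle_tab (a point): middle of the outer end of the middle wheel's one tab, which stands straight out from the rim to 64 mm from the axle (26 mm tall), 12 mm wide along the axle and 8 mm thick; at digit k it leans (71 - 12 k) degrees from vertical towards the robot
- wheel_right (a joint): angle of the right thumbwheel: 0 rad = digit 0 (tab at the lowest mark, nearest the robot), 0.2094 rad (12 degrees) per digit, 1.2566 = digit 6 (tab about straight up); end stops just beyond 0 and 6, no clicks, stays by friction (0.07 N m, about 1.2 N at the tab)
- wheel_right_tab (a point): middle of the outer end of the right wheel's one tab, which stands straight out from the rim to 64 mm from the axle (26 mm tall), 12 mm wide along the axle and 8 mm thick; at digit k it leans (71 - 12 k) degrees from vertical towards the robot
- mat: fixed cork mat, 300 mm (x) by 240 mm (y), 4 mm thick; origin at the centre of its underside. The mat and the timer may swap sides
- candlestick: loose wooden candlestick, 170 mm long, 0.2 kg. Origin: centre of the foot's underside; x axis along the stem from foot to cup (up when standing); z axis up when lying. Foot square 56 x 56 mm, 18 mm thick. Stem 22 mm diameter from 48 to 133 mm. Cup solid, 56 mm diameter, 148 to 170 mm. Lies with its axis level, 28 mm above the mat, cup roughly away from the robot. Held lightly (3 N) it swings in the fingers
- bird: loose carved wooden bird standing on the mat beside the candlestick, 54 mm wide, 68 mm high, about 80 mm long; origin at the centre of its underside. Leave alone
- tin: loose round flat metal tin, 75 mm diameter, 27 mm high, in front of the timer; origin under its centre. Leave alone
- jar: loose amber jar, 60 mm diameter, 85 mm high, beyond the work; origin under its centre. Leave alone
Mind the look-alikes: they are no part of the job. Leave any orange, purple or turquoise look-alike of the candlestick alone.

How it is judged:
By the outcome, as a careful person would: the job done as asked, in the order asked, and still so for the second after the job is handed in, with the robot touching nothing.
It also fails if it takes over 72 s, if anything falls off the work surface, if the arm or the gripper's body presses on something with over 40 N, if the wrist force passes 120 N, or if a joint passes its speed limit or range.

ROBOT

A 6-joint arm with a two-finger parallel gripper is mounted at the origin on the work surface. World frame = base frame: x ahead of the robot, y to its left, z up, the work surface at z = 0. Lengths are in m, angles in degrees, forces in N, time in s.
With the tool pointing down it reaches from about 0.3 to 1 m from the base axis. Payload 5.1 kg.
Tool frame: the origin (TCP) lies at the very end of the fingers, on their centre line; the grasp point (between the pads) lies 19 mm behind it; z points along the fingers, y is the line along which they close (so a half turn about z gives the same grasp; the last joint's range is limited). The gripper opens to 95 mm and grips with 3 to 60 N. Pads are 20 mm wide; open, the fingers measure 119 mm over their backs; the gripper's body (75 mm by 180 mm) begins 59 mm behind the grasp point.
Start: joints at [67.059, 7.093, 94.555, -0, 78.352, -4.733], TCP at [0.203, 0.617, 0.215] pointing down, gripper open.
Joint ranges: [-149.61, 149.61], [-58.7, 133.49], [1.44, 155.28], [-77.14, 257.14], [18.33, 153.61], [-166.67, 166.67]. Speed limits (degrees/s): [147.25, 147.25, 180, 180, 180, 180].

INTERFACE

Orientations are given as a 3x3 rotation matrix whose columns are the frame's x, y, z axes.
In Python, from workcell import robot, read_camera gives the robot as it stands. Calls block until the motion is done:
- robot.move_pose(position, orientation): joint-space move of the TCP to a pose.
- robot.move_l(position, ori=None, velocity=0.15, contact_N=None): straight line of the TCP; ori=None keeps the orientation; velocity is the mean speed in m/s. With contact_N (N) it stops when the force on the tool has changed by that much, and returns True; else False.
- robot.move_j(angles): joint-space move.
- robot.gripper_to(opening, squeeze=None): opening from 0.0 (shut) to 1.0 (fully open); squeeze is the grip in N (None keeps the last); returns when the fingers have stopped.
- robot.hold(seconds).
- robot.solve_ik(position, orientation): joint angles nearest the present ones, or None.
- robot.state(): the state.
- read_camera(name): name is "side" or "top"; returns a dict with "color" (420x560x3 uint8, red, green, blue), "z_map" (420x560 float32, m along the optical axis (not along the pixel's ray), 0 where there is no reading), "fovy" (degrees; the focal length in pixels is half the picture's height over the tangent of half this angle, whatever the lens; pixels are square), "cx", "cy" (the principal point, pixels), "cam_to_world" (4x4, takes a point from camera to world coordinates). Camera axes: x right, y up, looking along -z (the intrinsics and any distortion apply to the point x, -y, -z); pixel columns grow to the right and rows downward; lengths in m; the calibration is good to about 2 mm. A picture is of the moment at which its call begins.
A pose or a line that the arm cannot do raises robot.PlanningError and nothing moves.
- robot.hand_in(): hands the job in; it is judged then, once.
The state is a dict: "time": time; "joint_positions": joint angles; "qd": joint speeds; "effort": joint torques, N m; "ee_pos": TCP position; "ee_rot": TCP orientation; "wrist_force": force on the tool from outside, world axes, zero at the start; "ft_torque": the same for the moment, N m; "gripper_width": opening from 0.0 (shut) to 1.0 (fully open); "grip_force": force on a finger pad.
Only numpy, scipy, OpenCV 4.12 (cv2) and the standard library are available. Lean on these libraries where they do the work, as an engineer would, in place of code of your own. Each camera call takes 0.05 s, during which the arm holds its last target. There are 200 camera calls.

## Working session

There is one attempt and no reset: what is moved stays moved. The work goes in short steps, each a Python script; the robot and the scene stay as the last script left them, time stands still between calls to the robot, and variables do not carry over. Pictures are saved under pics/ and viewed, at most 10 in all, crops included, and the job is handed in when it is done.

```bash
ls; mkdir -p pics; python3 - <<'E'
from workcell import robot, read_camera
import cv2,numpy as np
for n in("side","top"):
    c=read_camera(n); cv2.imwrite(f"pics/{n}0.png",cv2.resize(c["color"][...,::-1],(784,588),interpolation=cv2.INTER_CUBIC))
    print(n,{k:v for k,v in c.items() if k not in("color","z_map")}, (c["z_map"]>0).mean())
    np.savez(f"pics/{n}0.npz",**c)
E
```

```text
pics
side {'fovy': 49.407397763513146, 'cx': 278.5606799091228, 'cy': 211.41720095472454, 'cam_to_world': array([[ 0.90972765,  0.28667331, -0.30035647,  0.13834451],
       [-0.41520286,  0.62553456, -0.66054   , -0.92259483],
       [-0.00147584,  0.72562037,  0.68809367,  1.01615719],
       [ 0.        ,  0.        ,  0.        ,  1.        ]])} 0.9959141156462585
top {'fovy': 48.919728458033624, 'cx': 278.2226387245888, 'cy': 208.19142143840745, 'cam_to_world': array([[ 0.02562086,  0.99498855, -0.09665074,  0.41198387],
       [-0.99924638,  0.02831006,  0.02655574, -0.0984696 ],
       [ 0.02915884,  0.09589752,  0.99496403,  1.33411786],
       [ 0.        ,  0.        ,  0.        ,  1.        ]])} 0.9959778911564626
```

View pics/side0.png

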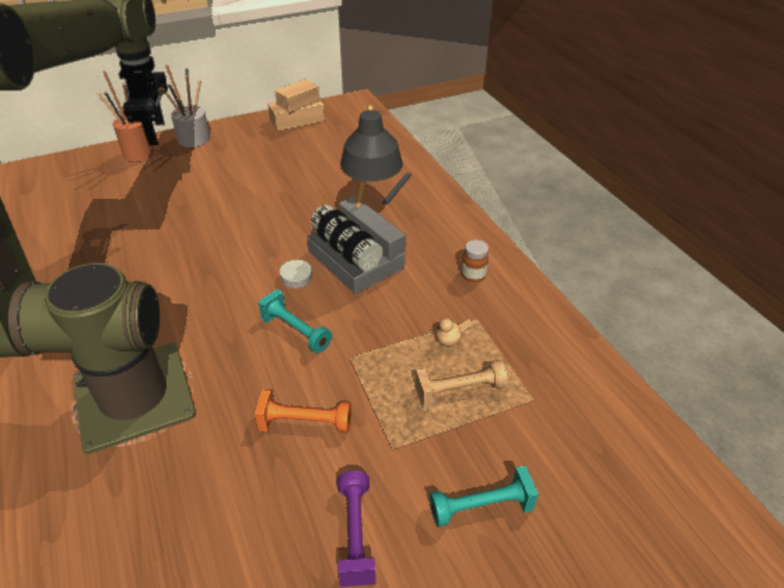

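View pics/top0.png

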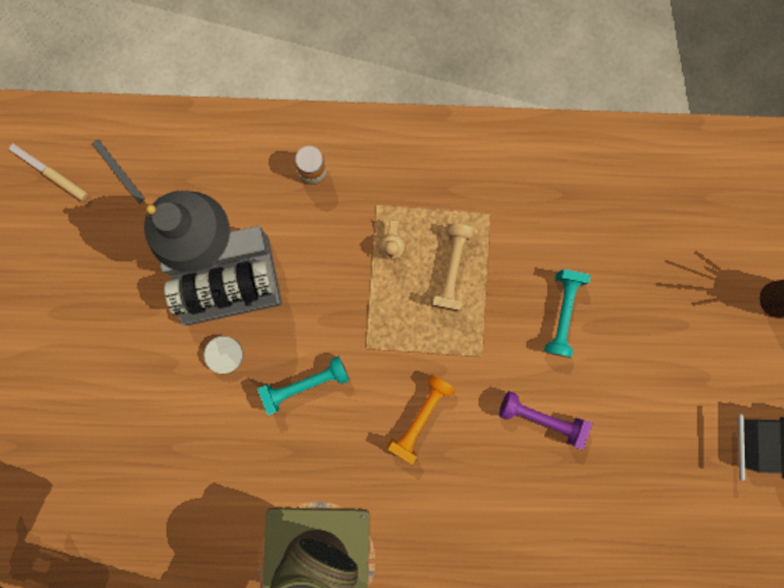

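The side view (scaled 1.4x) shows the candlestick on the mat at about (460,383), with the bird beside it at (450,332) and the timer at (355,245). In the top view the candlestick foot is at (447,303), its cup at (460,230), the wheels run from (175,298) to (262,275), and the tin is at (223,355). Next I'll measure from the depth maps and crop in on the wheels.

```bash
cat > h.py <<'E'
import numpy as np, cv2
from workcell import robot, read_camera
def pts(c):
    H,W=c["z_map"].shape; f=H/2/np.tan(np.radians(c["fovy"])/2)
    u,v=np.meshgrid(np.arange(W),np.arange(H)); z=c["z_map"]
    P=np.stack([(u-c["cx"])/f*z,-(v-c["cy"])/f*z,-z,np.ones_like(z)],-1)@c["cam_to_world"].T
    P[z==0]=np.nan
    return P[...,:3]
def crop(c,r0,r1,c0,c1,k,name):
    cv2.imwrite(name,cv2.resize(c["color"][r0:r1,c0:c1,::-1],None,fx=k,fy=k,interpolation=cv2.INTER_CUBIC))
E
python3 - <<'E'
from h import *
C={n:dict(np.load(f"pics/{n}0.npz")) for n in("side","top")}
P={n:pts(C[n]) for n in C}
for n,reg in(("top",(260,330,260,340)),("side",(300,400,150,230))):
    a,b,d,e=reg; print(n,"table z",np.nanmedian(P[n][a:b,d:e,2]),np.nanstd(P[n][a:b,d:e,2]))
# candlestick + bird from the top
for n,(r0,r1,c0,c1) in(("top",(140,260,258,355)),("side",(215,325,245,385))):
    Q=P[n][r0:r1,c0:c1]; m=((Q[...,2]>.016)).astype(np.uint8)
    k,l,s,ce=cv2.connectedComponentsWithStats(m)
    for i in range(1,k):
        if s[i,4]<60: continue
        q=Q[l==i]; mu,(dx,dy)=q.mean(0),(np.linalg.eigh(np.cov(q[:,:2].T))[1][:,1])
        t=(q[:,:2]-mu[:2])@[dx,dy]; w=(q[:,:2]-mu[:2])@[-dy,dx]
        print(n,s[i],mu.round(4),"dir",dx,dy,"t",np.percentile(t,[1,99]),"w",np.percentile(w,[2,98]),"zmax",np.percentile(q[:,2],98))
    M=(Q[...,2]>.0025)
    hsv=cv2.cvtColor(C[n]["color"][r0:r1,c0:c1],cv2.COLOR_RGB2HSV)
# timer top: upper case 105 mm and discs; case 50
Q=P["top"]; 
def rect(m,name):
    q=Q[m]; r=cv2.minAreaRect((q[:,:2]*1000).astype(np.float32)); print(name,m.sum(),r,"z",np.median(q[:,2]))
box=np.zeros(Q.shape[:2],bool); box[130:240,100:210]=1
rect(box&(abs(Q[...,2]-.05)<.005),"50"); rect(box&(abs(Q[...,2]-.105)<.005),"105")
rect(box&(Q[...,2]>.11)&(Q[...,2]<.155),"wheels"); rect(box&(Q[...,2]>.2),"lamp")
crop(C["top"],180,235,110,205,8,"pics/wt.png"); crop(C["side"],135,210,215,295,8,"pics/ws.png")
# mat corners by colour: top view
h=cv2.cvtColor(C["top"]["color"],cv2.COLOR_RGB2HSV); print("mat hsv",h[240,280],h[150,300],"table",h[270,280])
E
```

```text
top table z -0.0001806192263256179 0.015187916003195218
side table z 0.0014439272549678916 0.002773144005917711
top [ 13  17  18  29 328] [ 0.6358 -0.1346  0.0491] dir -0.9969875165746096 0.077562180180759 t [-0.04484474  0.02933183] w [-0.02267321  0.02340124] zmax 0.07170862109765776
top [ 50  20  31  63 702] [ 0.5908 -0.2595  0.0467] dir -0.9847086381718847 0.1742093508100883 t [-0.08540241  0.08387557] w [-0.0254129   0.02547464] zmax 0.06259524746807782
side [ 67  12  26  20 330] [ 0.6323 -0.141   0.0469] dir -0.9998586726717804 -0.016811742414922868 t [-0.04773384  0.02520042] w [-0.01781826  0.01655496] zmax 0.0727536364288085
side [ 52  42  66  34 822] [ 0.5851 -0.2634  0.045 ] dir -0.980761225776073 0.19521121385364795 t [-0.08988248  0.07941701] w [-0.02869907  0.02229573] zmax 0.0631874166053685
side [  0  72   6  22 108] [ 0.356  -0.246   0.0439] dir 0.504365748297323 0.8634901226675853 t [-0.02152524  0.03014278] w [-0.00342672  0.00694537] zmax 0.05898420602170208
50 601 ((551.7772216796875, 199.46102905273438), (142.6640625, 200.47549438476562), 14.549222946166992) z 0.050699258025036054
105 860 ((561.8007202148438, 200.8193359375), (134.52340698242188, 199.39169311523438), 15.252330780029297) z 0.10455240845299918
wheels 1302 ((538.8811645507812, 194.2119140625), (133.09835815429688, 202.00091552734375), 26.545303344726562) z 0.11746520690228024
lamp 2825 ((605.8556518554688, 209.3121795654297), (125.71570587158203, 136.1356201171875), 44.80250930786133) z 0.31169384352025276
mat hsv [ 17 137 196] [ 17 139 191] table [ 14 165 173]
```

```bash
python3 - <<'E'
import cv2,numpy as np
a=cv2.imread("pics/wt.png");b=cv2.imread("pics/ws.png");print(a.shape,b.shape)
E
```

```text
(440, 760, 3) (600, 640, 3)
```

View pics/wt.png

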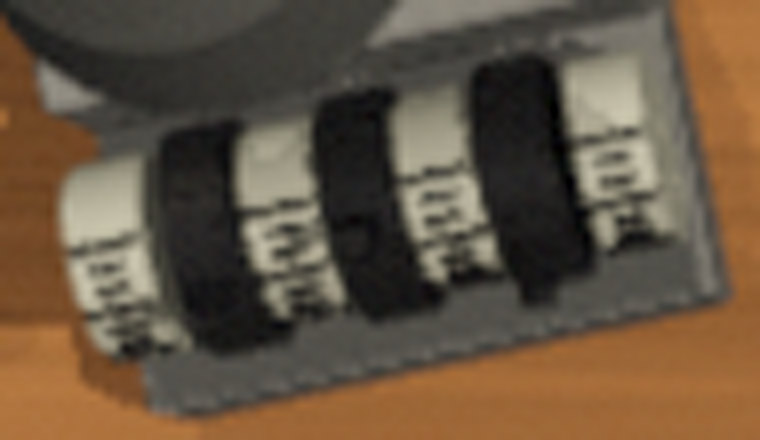

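View pics/ws.png

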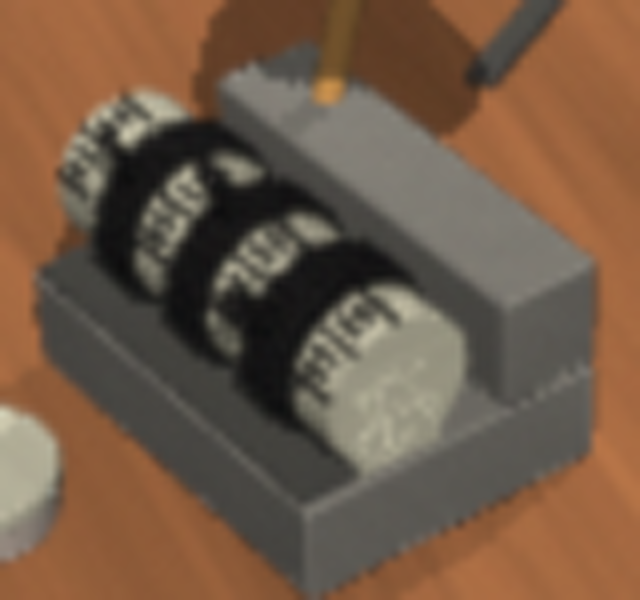

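```bash
cat > tabs.py <<'E'
from h import *
def frame(o,yaw):
    c,s=np.cos(yaw),np.sin(yaw); return np.array([[c,-s,0],[s,c,0],[0,0,1]]),np.array(o)
def tabs(P,R,o,rmin=.043):
    L=(P.reshape(-1,3)-o)@R; out={}
    for n,y in(("L",.052),("M",0),("R",-.052)):
        x,z=L[:,0]+.02,L[:,2]-.085; r=np.hypot(x,z)
        m=(abs(L[:,1]-y)<.014)&(r>rmin)&(r<.069)&(z>0)&(x<.03)
        th=np.degrees(np.arctan2(-x[m],z[m])); out[n]=(m.sum(),np.round(np.percentile(th,[5,50,95]),1) if m.sum() else None, np.round(r[m].max(),3) if m.sum() else None)
    return out
E
python3 - <<'E'
from tabs import *
from scipy.optimize import least_squares
C={n:dict(np.load(f"pics/{n}0.npz")) for n in("side","top")}
for n in C:
    P=pts(C[n]).reshape(-1,3); P=P[np.linalg.norm(P[:,:2]-[.55,.2],axis=1)<.16]
    # wheels: fit axle line by cylinder radius 34 to bright disc points (yaw, position along normal)
    rgb=C[n]["color"].reshape(-1,3)[np.linalg.norm(pts(C[n]).reshape(-1,3)[:,:2]-[.55,.2],axis=1)<.16].astype(int)
    R,o=frame([.547,.198,0],np.radians(14.6)); L=(P-o)@R
    m=(rgb.min(1)>120)&(abs(L[:,1])<.095)&(abs(L[:,0]+.02)<.045)&(L[:,2]>.06)
    m&=(rgb.max(1)-rgb.min(1)<50)
    Q=P[m]
    def f(p):
        d=np.array([np.cos(p[0]),np.sin(p[0])]); return np.hypot((Q[:,:2]-[.55,.2])@d-p[1],Q[:,2]-p[2])-.034
    r=least_squares(f,[np.radians(14.6),0,.085],loss="soft_l1",f_scale=.002)
    print(n,m.sum(),np.degrees(r.x[0]),r.x[1:],"rms",np.sqrt(np.mean(f(r.x)**2)))
    d=np.array([np.cos(r.x[0]),np.sin(r.x[0])]); e=np.array([-d[1],d[0]])
    t=(P[:,:2]-[.55,.2])@e; x=(P[:,:2]-[.55,.2])@d; z=P[:,2]
    for zz in(.05,.105):
        k=abs(z-zz)<.003; k&=(x<.15); print(" z",zz,"y",np.percentile(t[k],[1,99]).round(4),"x",np.percentile(x[k],[1,99]).round(4))
    k=m; print(" disc y",np.percentile(t[k],[.5,99.5]))
    k=(z>.09)&(np.hypot(x-r.x[1],z-.085)<.042)&(rgb.max(1)<60); h=np.histogram(t[k],np.arange(-.1,.1,.004)); print(" black y",dict(zip(h[1].round(3),h[0])))
    R,o=frame([*(np.array([.55,.2])+d*(r.x[1]+.02)),0],r.x[0]); print(o); print(tabs(P,R,o))
E
```

```text
side 276 16.339177417272104 [-0.01444827  0.0871254 ] rms 0.011984635236622982
 z 0.05 y [-0.1006  0.0986] x [-0.0718  0.0699]
 z 0.105 y [-0.0997  0.0964] x [-0.0552  0.0816]
 disc y [-0.09598223  0.09363094]
 black y {np.float64(-0.1): np.int64(0), np.float64(-0.096): np.int64(0), np.float64(-0.092): np.int64(0), np.float64(-0.088): np.int64(0), np.float64(-0.084): np.int64(0), np.float64(-0.08): np.int64(0), np.float64(-0.076): np.int64(0), np.float64(-0.072): np.int64(0), np.float64(-0.068): np.int64(1), np.float64(-0.064): np.int64(25), np.float64(-0.06): np.int64(28), np.float64(-0.056): np.int64(11), np.float64(-0.052): np.int64(11), np.float64(-0.048): np.int64(9), np.float64(-0.044): np.int64(8), np.float64(-0.04): np.int64(7), np.float64(-0.036): np.int64(2), np.float64(-0.032): np.int64(1), np.float64(-0.028): np.int64(1), np.float64(-0.024): np.int64(0), np.float64(-0.02): np.int64(0), np.float64(-0.016): np.int64(1), np.float64(-0.012): np.int64(16), np.float64(-0.008): np.int64(25), np.float64(-0.004): np.int64(9), np.float64(0.0): np.int64(12), np.float64(0.004): np.in
[... 2310 characters left out ...]
p.int64(25), np.float64(0.04): np.int64(41), np.float64(0.044): np.int64(40), np.float64(0.048): np.int64(37), np.float64(0.052): np.int64(30), np.float64(0.056): np.int64(36), np.float64(0.06): np.int64(25), np.float64(0.064): np.int64(0), np.float64(0.068): np.int64(3), np.float64(0.072): np.int64(0), np.float64(0.076): np.int64(2), np.float64(0.08): np.int64(4), np.float64(0.084): np.int64(5), np.float64(0.088): np.int64(0), np.float64(0.092): np.int64(0)}
[0.55092661 0.20023057 0.        ]
{'L': (np.int64(29), array([28.2, 31.2, 35.7]), np.float64(0.065)), 'M': (np.int64(25), array([ 6.9, 15.1, 19.6]), np.float64(0.067)), 'R': (np.int64(35), array([43. , 46.2, 51.2]), np.float64(0.067))}
```

The top depth gives the timer origin at about (0.551, 0.199) with yaw 14°. The tabs sit at about L 31°, M 16° and R 46° from vertical. The candlestick foot is at about (0.508, -0.245) with its axis at -10°. I'll write the motion helpers and check IK for the key poses.

```bash
cat > m.py <<'E'
from tabs import *
TR,TO=frame([.5513,.1988,0],np.radians(13.97))
YW={"L":.052,"M":0.,"R":-.052}
# ---- candlestick
A=np.array([.9848,-.1743,0]); A/=np.linalg.norm(A); S=np.array([-A[1],A[0],0]); Z=np.array([0,0,1.])
def cpose(g,lean,back=.019):
    """grasp point g; tool leans so that z_tool=sin(lean)*A-cos(lean)*Z"""
    l=np.radians(lean); z=np.sin(l)*A-np.cos(l)*Z; y=S; x=np.cross(y,z)
    return np.array(g)+back*z, np.stack([x,y,z],1)
# ---- tabs
def un(a):
    a=np.radians(a); return np.array([-np.sin(a),0,np.cos(a)]),np.array([np.cos(a),0,np.sin(a)])
def tpose(w,phi,beta,side,d=.018,flip=1,rc=.044):
    """closed fingers whose face touches tab w at angle phi; side +1 behind, -1 in front"""
    (u,n),(ub,nb)=un(phi),un(beta); c=.064*u+side*.004*n
    p=c-d*ub if (beta-phi)*side>=0 else rc*u+side*.004*n
    p=p+side*.010*nb+[-.02,YW[w],.085]
    y=np.array([0,1.,0])*flip; z=-ub; R=np.stack([np.cross(y,z),y,z],1)
    return TO+TR@p, TR@R
E
python3 - <<'E'
from m import *
C=dict(np.load("pics/top0.npz")); f=210/np.tan(np.radians(C["fovy"])/2); T=C["cam_to_world"]
for u,v in((376,206),(489,213),(481,355),(367,348)):
    d=T[:3,:3]@[(u/1.4-C["cx"])/f,-(v/1.4-C["cy"])/f,-1]; print("mat",(T[:3,3]+d*(.004-T[2,3])/d[2]).round(3))
g=[.602,-.2615,.032]
def sh(n,p): q=robot.solve_ik(*p); print(n,p[0].round(3),None if q is None else np.round(q,0))
sh("app",cpose(np.add(g,[0,0,.12]),-18))
for l in(-25,-18,0): sh(("grasp",l),cpose(g,l))
for l in(30,60,65,72,90): sh(("stand",l),cpose([.54,-.25,.1],l))
for F in(1,-1):
    for a in(("R",60,35,-1),("R",35,35,-1),("L",50,20,-1),("L",11,20,-1),("M",8,36,1,.008),("M",59,59,1)): sh(a,tpose(*a,flip=F))
E
```

```text
mat [ 0.72  -0.101  0.004]
mat [ 0.713 -0.339  0.004]
mat [ 0.415 -0.326  0.004]
mat [ 0.424 -0.091  0.004]
app [ 0.596 -0.26   0.134] [ -26.   22.   86.   -5.   89. -105.]
('grasp', -25) [ 0.594 -0.26   0.015] [ -25.   33.   85.   -6.   86. -104.]
('grasp', -18) [ 0.596 -0.26   0.014] [ -26.   29.   90.   -5.   79. -104.]
('grasp', 0) [ 0.602 -0.262  0.013] [ -28.   19.  101.   -0.   60. -108.]
('stand', 30) [ 0.549 -0.252  0.084] [ -36.   -7.  126.   22.   35. -131.]
('stand', 60) [ 0.556 -0.253  0.09 ] [-43.  -9. 140. 102.  28. 148.]
('stand', 65) [ 0.557 -0.253  0.092] [-43.  -7. 141. 114.  33. 136.]
('stand', 72) [ 0.558 -0.253  0.094] [-45.  -3. 142. 126.  42. 124.]
('stand', 90) [ 0.559 -0.253  0.1  ] [-46.  12. 141. 141.  68. 107.]
('R', 60, 35, -1) [0.491 0.13  0.093] [   6.  -27.  141.    9.   31. -104.]
('R', 35, 35, -1) [0.508 0.134 0.115] [   7.  -25.  138.    8.   33. -103.]
('L', 50, 20, -1) [0.466 0.231 0.103] [ 22. -16. 129.  -4.  47. -80.]
('L', 11, 20, -1) [0.498 0.239 0.124] [ 21. -13. 125.  -3.  49. -81.]
('M', 8, 36, 1, 0.008) [0.54  0.196 0.148] [ 15. -20. 131.  -1.  33. -88.]
('M', 59, 59, 1) [0.501 0.186 0.121] None
('R', 60, 35, -1) [0.491 0.13  0.093] [  6. -27. 141.   9.  31.  76.]
('R', 35, 35, -1) [0.508 0.134 0.115] [  7. -25. 138.   8.  33.  77.]
('L', 50, 20, -1) [0.466 0.231 0.103] [ 22. -16. 129.  -4.  47. 100.]
('L', 11, 20, -1) [0.498 0.239 0.124] [ 21. -13. 125.  -3.  49.  99.]
('M', 8, 36, 1, 0.008) [0.54  0.196 0.148] [ 15. -20. 131.  -1.  33.  92.]
('M', 59, 59, 1) [0.501 0.186 0.121] None
```

```bash
sed -i 's/y=S; x=/y=-S; x=/' m.py; python3 - <<'E'
from m import *
def sh(n,p): q=robot.solve_ik(*p); print(n,p[0].round(3),None if q is None else np.round(q,0))
for x,y in((.6,-.265),(.63,-.265)):
  for l in(-25,0,20,30,40,45,50,55,60,65): sh((x,l),cpose([x,y,.16],l))
  for l in(60,65): sh((x,l),cpose([x,y,.1],l))
for b in(36,42,48):
  for phi in (8,30,59,65): sh((b,phi),tpose("M",phi,b,1,.009,-1,.054))
E
```

```text
(0.6, -25) [ 0.592 -0.264  0.143] [-26.  25.  82.  -7.  97.  75.]
(0.6, 0) [ 0.6   -0.265  0.141] [-29.  11.  98.  -0.  72.  72.]
(0.6, 20) [ 0.606 -0.266  0.142] [-32.   1. 110.   9.  51.  64.]
(0.6, 30) [ 0.609 -0.267  0.144] [-33.  -3. 116.  18.  40.  56.]
(0.6, 40) [ 0.612 -0.267  0.145] [-35.  -6. 122.  32.  31.  42.]
(0.6, 45) [ 0.613 -0.267  0.147] [-36.  -7. 125.  43.  27.  32.]
(0.6, 50) [ 0.614 -0.268  0.148] [-37.  -8. 127.  57.  24.  18.]
(0.6, 55) [ 0.615 -0.268  0.149] [-38.  -8. 129.  73.  23.   1.]
(0.6, 60) [ 0.616 -0.268  0.15 ] [-39.  -8. 131.  91.  24. -16.]
(0.6, 65) [ 0.617 -0.268  0.152] [-39.  -7. 133. 106.  27. -31.]
(0.6, 60) [ 0.616 -0.268  0.09 ] [-39.  -0. 132. 108.  26. -35.]
(0.6, 65) [ 0.617 -0.268  0.092] [-39.   1. 133. 120.  31. -47.]
(0.63, -25) [ 0.622 -0.264  0.143] [-25.  29.  77.  -6.  98.  76.]
(0.63, 0) [ 0.63  -0.265  0.141] [-27.  14.  94.  -0.  72.  73.]
(0.63, 20) [ 0.636 -0.266  0.142] [-30.   4. 107.   9.  51.  66.]
(0.63, 30) [ 0.639 -0.267  0.144] [-32.   0. 113.  17.  40.  58.]
(0.63, 40) [ 0.642 -0.267  0.145] [-33.  -3. 119.  30.  
[... 419 characters left out ...]
0.647 -0.268  0.092] [-37.   4. 130. 123.  29. -48.]
(36, 8) [0.54  0.196 0.148] [ 15. -20. 131.  -1.  32.  92.]
(36, 30) [0.517 0.19  0.141] [ 15. -23. 135.  -1.  33.  92.]
(36, 59) [0.497 0.185 0.122] [ 15. -25. 138.  -1.  32.  92.]
(36, 65) [0.494 0.185 0.117] [ 15. -26. 138.  -1.  31.  92.]
(42, 8) [0.54  0.196 0.149] [ 15. -22. 135.  -1.  25.  92.]
(42, 30) [0.517 0.19  0.142] [ 15. -26. 138.  -2.  26.  92.]
(42, 59) [0.496 0.185 0.123] [ 15. -28. 142.  -2.  25.  92.]
(42, 65) [0.493 0.184 0.118] [ 15. -28. 142.  -2.  24.  92.]
(48, 8) [0.54  0.196 0.15 ] None
(48, 30) [0.517 0.19  0.144] [ 15. -28. 142.  -3.  19.  93.]
(48, 59) [0.495 0.185 0.124] None
(48, 65) [0.493 0.184 0.119] None
```

```bash
cat >> m.py <<'E'
def mj(p): 
    q=robot.solve_ik(*p); assert q is not None; robot.move_j(q)
E
python3 - <<'E'
from m import *
s=robot.state(); robot.move_l([.2,.5,.52],velocity=.3)
mj(cpose([.58,-.255,.45],-22))
robot.gripper_to(.6)
g=np.array([.602,-.2615,.032])
robot.move_l(*cpose(g+[0,0,.10],-22),velocity=.35)
print("hit",robot.move_l(*cpose(g,-22),velocity=.08,contact_N=6))
robot.gripper_to(0,squeeze=25); s=robot.state(); print(s["time"],s["gripper_width"],s["grip_force"],s["wrist_force"],s["ee_pos"])
robot.move_l(*cpose(g+[0,0,.012],-22),velocity=.05)
c=read_camera("top");d=read_camera("side")
a=c["color"][120:260,240:380];b=d["color"][190:330,240:420]
cv2.imwrite("pics/g.png",cv2.resize(np.hstack([a,b])[...,::-1],None,fx=2.4,fy=2.4))
print(robot.state()["wrist_force"],robot.state()["gripper_width"])
E
```

```text
hit False
8.2833 0.22462192116914856 24.999440610408783 [0.23768134 0.84954981 0.07604011] [ 0.59506139 -0.26009699  0.01441931]
[-0.15188414  0.59987228 -2.82209156] 0.22706099964758933
```

View pics/g.png

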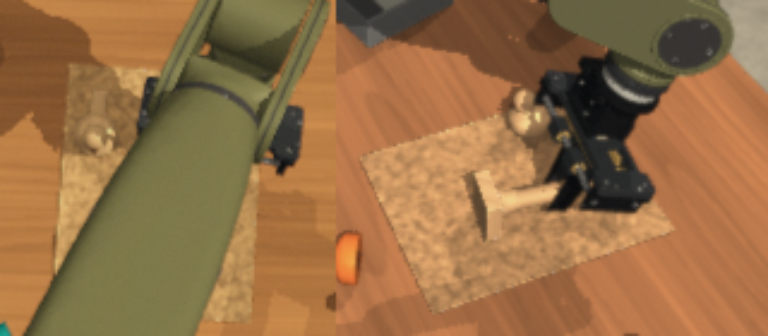

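The candlestick is held by the stem (foot at (485,205) in the crop) and slightly lifted, and the bird at (527,110) hasn't moved. Next: lift and rotate it upright.

```bash
python3 - <<'E'
from m import *
g=np.array([.60,-.265,.16])
robot.move_l(*cpose(g,-22),velocity=.15)
for l in(0,25,40,50,60,68): mj(cpose(g,l))
mj(cpose(np.array([.60,-.265,.125]),68))
d=read_camera("side");c=read_camera("top")
cv2.imwrite("pics/r.png",cv2.resize(np.hstack([c["color"][100:260,230:390],d["color"][150:330,240:420][:160]])[...,::-1],None,fx=2.3,fy=2.3))
s=robot.state();print(s["time"],s["wrist_force"],s["gripper_width"],s["joint_positions"])
# stem/foot tilt from the side view: wood-coloured points above mat near g
P=pts(d);h=cv2.cvtColor(d["color"],cv2.COLOR_RGB2HSV)
m=(np.linalg.norm(P[...,:2]-g[:2],axis=-1)<.06)&(P[...,2]>.012)&(d["color"][...,0]>110)
for z in np.arange(.01,.22,.01):
    k=m&(abs(P[...,2]-z)<.005)
    if k.sum()>3: print(round(z,3),k.sum(),P[k].mean(0).round(4))
E
```

```text
13.025 [-0.19707985 -0.71359644 -2.43606282] 0.2241981924134909 [-39.6231938   -1.30150162 133.97388098 120.72189965  32.25007322
 -47.08321348]
0.03 13 [ 0.5952 -0.2891  0.033 ]
0.04 45 [ 0.5927 -0.2887  0.0406]
0.05 158 [ 0.5998 -0.2782  0.0495]
0.06 39 [ 0.5943 -0.2743  0.0595]
0.07 23 [ 0.5955 -0.2723  0.069 ]
0.08 17 [ 0.5962 -0.272   0.0797]
0.09 18 [ 0.594  -0.2702  0.0901]
0.1 14 [ 0.5949 -0.2717  0.0993]
0.14 15 [ 0.5953 -0.2706  0.1401]
0.15 21 [ 0.5951 -0.2718  0.1501]
0.16 15 [ 0.5941 -0.2713  0.1598]
0.17 5 [ 0.5846 -0.2672  0.1686]
0.18 6 [ 0.5472 -0.2423  0.1802]
0.19 46 [ 0.5873 -0.282   0.1904]
0.2 298 [ 0.5971 -0.2661  0.2011]
```

View pics/r.png

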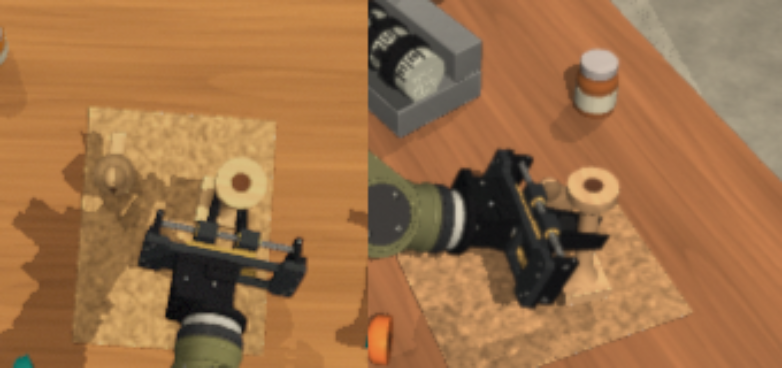

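The candlestick hangs vertical, with the cup at (240,183) in the left crop and its foot about 27 mm above the mat. Lowering it, releasing and backing off.

```bash
python3 - <<'E'
from m import *
p=np.array(robot.state()["ee_pos"])
robot.move_l(p-[0,0,.022],velocity=.08)
print("touch",robot.move_l(p-[0,0,.036],velocity=.015,contact_N=2.5),robot.state()["ee_pos"]-p)
robot.gripper_to(.45,squeeze=10)
R=np.array(robot.state()["ee_rot"]); q=np.array(robot.state()["ee_pos"])
robot.move_l(q-.10*R[:,2],velocity=.12)
robot.move_l(q-.14*R[:,2]+[0,0,.06],velocity=.2)
d=read_camera("side");c=read_camera("top")
cv2.imwrite("pics/s.png",cv2.resize(np.hstack([c["color"][100:260,230:390],d["color"][190:350,240:420]])[...,::-1],None,fx=2.3,fy=2.3))
P=pts(c); m=(np.linalg.norm(P[...,:2]-[.6,-.265],axis=-1)<.045)&(P[...,2]>.1); print(P[m].mean(0),np.median(P[m][:,2]))
s=robot.state();print(s["time"],s["wrist_force"],s["ee_pos"])
E
```

```text
touch True [ 0.00014633  0.000213   -0.02935163]
[ 0.59807401 -0.26624824  0.17269966] 0.17277789310693148
16.275 [ 0.16590611  0.74369104 -0.13109806] [ 0.48947498 -0.24441674  0.19913291]
```

View pics/s.png

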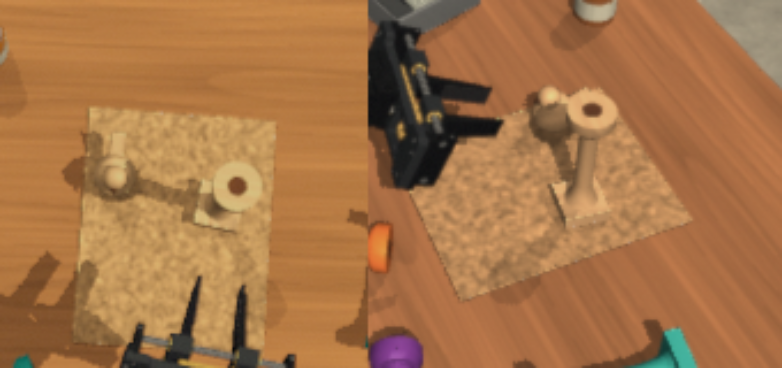

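The candlestick stands upright on the mat (cup top at z 0.173, foot at (580,200) in the right crop), and the bird is in place at (550,110). Now the thumbwheels.

```bash
cat >> m.py <<'E'
def push(w,phi0,phi1,beta,side,d,rc,tag=""):
    kw=dict(d=d,rc=rc,flip=-1); out=lambda p,a:(p[0]-a*p[1][:,2],p[1])
    p=tpose(w,phi0,beta,side,**kw)
    mj(out(p,.09)); robot.move_l(*p,velocity=.12)
    f0=np.array(robot.state()["wrist_force"])
    for a in np.linspace(phi0,phi1,max(2,int(abs(phi1-phi0)/6)))[1:]:
        robot.move_l(*tpose(w,a,beta,side,**kw),velocity=.05)
        print(w,round(a,1),(np.array(robot.state()["wrist_force"])-f0).round(2))
    b=tpose(w,phi1-side*8,beta,side,**kw); robot.move_l(*b,velocity=.08)
    robot.move_l(*out(b,.09),velocity=.2)
E
python3 - <<'E'
from m import *
robot.move_l([.42,-.2,.36],velocity=.25)
robot.gripper_to(0)
p=tpose("R",62,35,-1,flip=-1); mj(([.40,.05,.33],p[1]))
push("R",62,35,35,-1,.018,.044)
print(robot.state()["time"])
push("M",4,59,38,1,.009,.054)
print(robot.state()["time"])
push("L",48,11,20,-1,.018,.044)
R=np.array(robot.state()["ee_rot"]); robot.move_l([.36,.12,.36],velocity=.3)
d=read_camera("side");c=read_camera("top"); np.savez("pics/side1.npz",**d); np.savez("pics/top1.npz",**c)
for n,k in(("side",d),("top",c)): print(n,tabs(pts(k),TR,TO))
cv2.imwrite("pics/w1.png",np.hstack([cv2.resize(k["color"][a:a+90,b:b+95,::-1],(400,379),interpolation=cv2.INTER_CUBIC) for k,a,b in((c,155,110),(d,130,210))]))
print(robot.state()["time"])
E
```

```text
Traceback (most recent call last):
workcell.PlanningError: the arm cannot follow that straight line within its joint ranges
```

```bash
cat > run.py <<'E'
from m import *
p=np.array(robot.state()["ee_pos"])
mj(cpose([.46,-.235,.26],60)); mj(cpose([.44,-.22,.36],25))
robot.gripper_to(0)
p=tpose("R",62,35,-1,flip=-1); mj(([.40,.05,.33],p[1]))
push("R",62,35,35,-1,.018,.044)
print(robot.state()["time"])
push("M",4,59,38,1,.009,.054)
print(robot.state()["time"])
push("L",48,11,20,-1,.018,.044)
mj(([.36,.12,.36],robot.state()["ee_rot"]))
d=read_camera("side");c=read_camera("top"); np.savez("pics/side1.npz",**d); np.savez("pics/top1.npz",**c)
for n,k in(("side",d),("top",c)): print(n,tabs(pts(k),TR,TO))
cv2.imwrite("pics/w1.png",np.hstack([cv2.resize(k["color"][a:a+90,b:b+95,::-1],(400,379),interpolation=cv2.INTER_CUBIC) for k,a,b in((c,155,110),(d,130,210))]))
print(robot.state()["time"])
E
python3 run.py
```

```text
R 53.0 [0.26 0.38 0.88]
R 44.0 [-0.14 -0.19  0.83]
R 35.0 [ 0.92 -0.91  1.06]
23.075
M 10.9 [-0.54  1.17  0.08]
M 17.8 [-0.23  0.07 -0.35]
M 24.6 [-0.02  1.62 -0.06]
M 31.5 [0.41 2.14 0.72]
M 38.4 [-0.39  1.22  0.07]
M 45.2 [ 0.39  1.7  -0.36]
M 52.1 [-0.13  2.04  0.76]
M 59.0 [0.22 1.42 0.05]
27.6
L 40.6 [-0.27  0.96 -0.41]
L 33.2 [-0.12  0.39 -0.64]
L 25.8 [-0.21 -0.27 -0.56]
L 18.4 [-0.11  0.39 -0.59]
L 11.0 [-0.62  0.72 -1.54]
side {'L': (np.int64(29), array([-18.8,  11.5,  20.3]), np.float64(0.069)), 'M': (np.int64(33), array([-18. ,  56. ,  64.2]), np.float64(0.064)), 'R': (np.int64(26), array([-15.9,  29.9,  34.7]), np.float64(0.065))}
top {'L': (np.int64(23), array([ 6.7, 11.2, 14.8]), np.float64(0.068)), 'M': (np.int64(42), array([24.2, 60.2, 65.1]), np.float64(0.064)), 'R': (np.int64(31), array([28.4, 32. , 36.6]), np.float64(0.067))}
32.2583
```

View pics/w1.png

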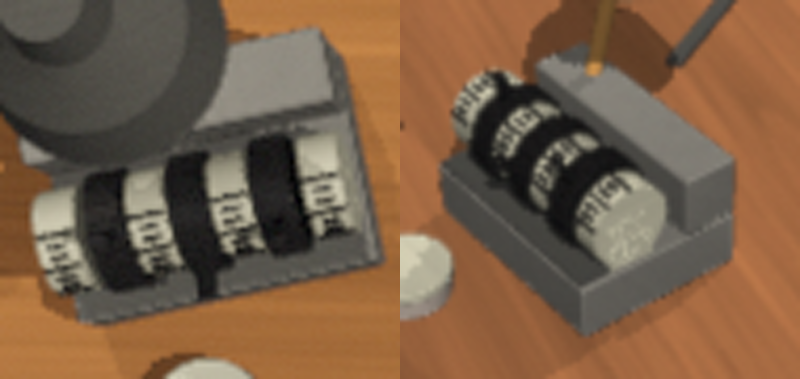

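```bash
python3 - <<'E'
from m import *
for n in("top","side"):
  for t in(0,1):
    P=pts(dict(np.load(f"pics/{n}{t}.npz"))).reshape(-1,3); L=(P-TO)@TR; x,z=L[:,0]+.02,L[:,2]-.085; r=np.hypot(x,z); th=np.degrees(np.arctan2(-x,z))
    for w in "LMR":
      k=(abs(L[:,1]-YW[w])<.012)&(r>.046)&(r<.069)&(z>0)&(th>2)&(th<80)
      k&=abs(th-np.median(th[k]))<9
      i=np.argsort(th[k]); print(n,t,w,"mid",(np.percentile(th[k],[3,97]).mean()).round(1),"| tip(r>59):",np.sort(th[k&(r>.059)]).round(0).astype(int),"| rest:",np.sort(th[k&(r<.059)]).round(0).astype(int), "y",L[k,1].mean().round(4))
    # check timer frame: yaw/edges with disc radius
    k=(abs(abs(L[:,1])-.026)<.007)&(r<.042)&(r>.026)&(z>0)&(x<.01); A=np.c_[2*x[k],2*z[k],np.ones(k.sum())]
    s=np.linalg.lstsq(A,x[k]**2+z[k]**2,rcond=None)[0]; print("  disc centre offset x,z mm",(s[:2]*1000).round(1),"r",np.sqrt(s[2]+s[0]**2+s[1]**2).round(4))
E
```

```text
top 0 L mid 32.0 | tip(r>59): [29 29 30 31 31 31 32 33 33 34 34 35 35 35 36 36] | rest: [28 28 29 29 30 30 30 30 30 32 33 35] y 0.0516
top 0 M mid 16.2 | tip(r>59): [14 14 14 15 16 16 17 18 18 19 19 19 20 20] | rest: [13 13 13 13 14 15 17 20] y -0.0006
top 0 R mid 47.4 | tip(r>59): [44 44 45 46 46 47 47 47 48 48 49 49 50 51 52 53] | rest: [43 43 43 44 44 44 44 45 45 45 46 46 46 46 47 47 48] y -0.0519
  disc centre offset x,z mm [-6.6 11.4] r 0.0232
top 1 L mid 10.8 | tip(r>59): [ 8  8  9  9 10 10 11 11 12 12 13 13 13 14 14 15] | rest: [ 7  8  9 11 14] y 0.0508
top 1 M mid 60.5 | tip(r>59): [58 59 59 61 61 62 62 63 63 63 64 65 65] | rest: [56 56 56 58 58 58 59 59 60 60 60 60 61 61 61 63 64 64 64 67] y -0.0003
top 1 R mid 32.9 | tip(r>59): [29 30 30 30 32 32 32 32 34 34 34 36 36 37 38] | rest: [28 29 29 30 30 30 31 31 32 33 35 35 36] y -0.0521
  disc centre offset x,z mm [-6.4  9.7] r 0.0244
side 0 L mid 30.8 | tip(r>59): [28 28 28 29 30 30 32 32 33 34 34] | rest: [27 27 30 30 32 32 34] y 0.0521
side 0 M mid 15.1 | tip(r>59): [12 12 14 14 15 16 17 18] | rest: [10 11 12 13 15 15 17 17 17 18 19 19 19 20] y 0.002
side 0 R mid 44.6 | tip(r>59): [42 43 43 44 45 46 46 47 48 49] | rest: [40 40 41 42 43 44 46 47 48 49] y -0.0512
  disc centre offset x,z mm [-4.1  8.9] r 0.027
side 1 L mid 9.9 | tip(r>59): [ 6  7  8  8  9 10 12 12 12 13 13 14] | rest: [ 6  7  9 12 13 13 14 14] y 0.0522
side 1 M mid 58.8 | tip(r>59): [55 55 56 56 58 59 60 61 62 63 64 65] | rest: [51 53 55 55 56 57 58 59 59 60 61 65] y 0.0012
side 1 R mid 31.3 | tip(r>59): [28 28 30 30 31 32 32 33 34 34] | rest: [27 28 28 30 30 32 34 35 35] y -0.0517
  disc centre offset x,z mm [-5.  13.1] r 0.0239
```

All tabs are close, at roughly L 10.7°, M 60.5° and R 32.3° against targets of 11°, 59° and 35°. The finger face is evidently about 2 mm wider than I assumed. I'll nudge R and M back with that bias included.

```bash
cat > run2.py <<'E'
from m import *
push("R",18,33.7,38,1,.009,.054)
push("M",73,60.7,38,-1,.014,.05)
mj(([.36,.12,.36],robot.state()["ee_rot"]))
for n in("top","side"):
    P=pts(read_camera(n)).reshape(-1,3); L=(P-TO)@TR; x,z=L[:,0]+.02,L[:,2]-.085; r=np.hypot(x,z); th=np.degrees(np.arctan2(-x,z))
    for w in "LMR":
      k=(abs(L[:,1]-YW[w])<.012)&(r>.046)&(r<.069)&(z>0)&(th>2)&(th<80)
      k&=abs(th-np.median(th[k]))<9; k&=r>.059; print(n,w,np.sort(th[k])[[0,-1]].mean().round(1),np.median(th[k]).round(1))
d=read_camera("side"); cv2.imwrite("pics/f.png",cv2.resize(d["color"][60:340,170:400,::-1],(575,600)[::1]))
print(robot.state()["time"])
E
python3 run2.py; cat > /dev/null
```

```text
R 33.7 [ 0.99 -0.89 -0.88]
M 60.7 [-0.1  -0.66  0.03]Traceback (most recent call last):
  File "run2.py", line 4, in <module>
    mj(([.36,.12,.36],robot.state()["ee_rot"]))
    ~~^^^^^^^^^^^^^^^^^^^^^^^^^^^^^^^^^^^^^^^^^
  File "m.py", line 21, in mj
    q=robot.solve_ik(*p); assert q is not None; robot.move_j(q)
                                 ^^^^^^^^^^^^^
AssertionError
```

```bash
sed -i '/^push/d; s/^mj.*/p=tpose("M",60,20,-1,flip=-1); mj(([.36,.12,.36],p[1]))/' run2.py; python3 run2.py
```

```text
top L 11.9 11.5
top M 57.5 57.8
top R 37.9 39.0
side L 9.9 9.5
side M 55.8 55.9
side R 35.4 35.9
38.975
```

View pics/f.png

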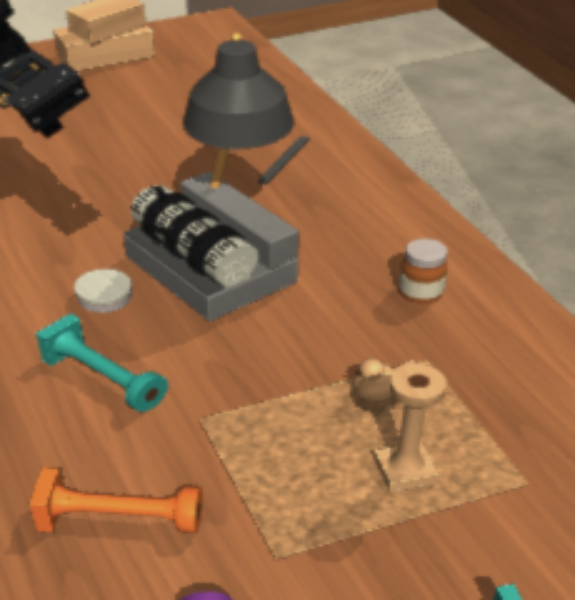

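The candlestick, bird, tin and jar all look right. R is now about 36.7° and M about 56.7°, so each was nudged a little too far. I'll repeat the original pushes with the biases they showed: R front -2.7°, M behind +1.5°.

```bash
sed -i '1a push("R",50,37.6,35,-1,.018,.044)\npush("M",44,57.4,38,1,.009,.054)' run2.py; sed -i 's/^d=read.*//' run2.py; python3 run2.py
```

```text
R 37.6 [-0.35 -0.47 -0.8 ]
M 57.4 [-0.25  0.02 -0.22]
top L 11.7 11.4
top M 58.7 59.9
top R 35.4 33.9
side L 10.6 10.5
side M 57.4 56.8
side R 33.1 33.0
45.3667
```

```bash
python3 -c "
from workcell import robot
print(robot.hand_in())"
```

```text
the job is handed in; nothing more can be done
None
```

I stood the candlestick upright on the mat, set the timer wheels to 5, 1, 3 (each tab measures within about 1° of its mark), and handed the job in at about 45 s of robot time; the bird, tin and jar looked undisturbed in the pictures.

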